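# Hook freshly sterilised bottle rings into the drip drawer with a rod

## Task

The two steel bottle rings on the drying tray are freshly sterilised, so put them away without touching them with the fingers. Take the steel rod from its stand, put its end down through the eyelet of the drip drawer's tab and pull the drawer all the way open with it, then use the rod to drag both rings off the tray's open front edge into the drawer. Push the drawer fully shut, put the rod back upright in its stand, down to its collar, and let go; leave the glass bottle, the pacifier and the lidded box where they are.

Things in the scene. Friction and masses are not known exactly. Their poses are not given: they have to be found in the camera images.
- tray: White plastic drying tray, 190 (x) x 320 (y) x 52 mm, fixed. Origin: centre of its underside; x points from its open front to its back. Flat deck, top 45 mm and underside 40 mm above the counter (slots only drawn); 6 mm walls rise 7 mm over it at back and sides; the front edge, at x = -95 mm, has no rim. The drip drawer comes out under it towards tray -x.
- drawer (a joint): Grey drip drawer, how far it is out in m: 0 shut, 0.10 fully open; starts 0 to 12 mm out. Slides with about 2 N, stays where left. Its front panel is 306 mm wide, 6 mm thick, from 4 to 37 mm above the counter, front face at tray x = -101 mm when shut. Fully open, 95 mm of its inside lies in front of the deck.
- drawer_in (a point): Centre of the drawer's inner floor, 7 mm above the counter; axes as the tray's; moves with the drawer. Inside, the drawer measures 172 (x) x 292 (y) x 30 mm deep.
- tab_hole0 (a point): Centre of the upper mouth of the eyelet, 30 mm above the counter: a vertical through hole, 15 mm in diameter, in the grey pull tab, a level plate 34 (x) x 40 (y) x 5 mm jutting from the middle of the drawer's front panel. 17 mm in front of the panel's face, at tray (-118 mm, 0) when shut; 25 mm free below the tab. Axes as the tray's; moves with the drawer.
- rod: Loose stainless rod, 10 mm in diameter, 130 mm long, 120 g, upright in its stand. Origin: centre of its lower end, z up along it. The lowest 7 mm taper to 5 mm diameter; a collar 24 mm in diameter, 4 mm thick, has its underside 40 mm above the end; a black square rubber grip, 20 x 20 mm with sides along the rod's x and y, runs from 60 to 130 mm above the end.
- rod_tip (a point): Centre of the rod's lower end.
- stand_hole0 (a point): Centre of the upper mouth of the hole in the rod's stand, a white ceramic block 70 x 70 x 45 mm high fixed to the counter; the vertical through hole is 13.5 mm in diameter. The rod's collar rests on the block's top, so that the rod's end is then 40 mm below this point.
- stand: The rod's stand (see its hole); origin at the centre of its underside, sides along x and y.
- ring_a: Stainless bottle ring, 44 mm outer and 34 mm inner diameter, 14 mm high, 35 g, loose and lying flat on the front half of the deck; origin at the centre of its underside.
- ring_b: The other, identical bottle ring, also lying on the front half of the deck.
- bottle: Glass bottle standing upside down on the back half of the deck, 56 mm in diameter, 130 mm high; origin at the centre of its underside. Bystander.
- pacifier: Mint pacifier lying on the back half of the deck, shield 42 mm in diameter, teat up, 38 mm high, with a loop reaching 44 mm to its +y; origin at the underside of the shield. Bystander.
- box: Lidded plastic box, clicked closed, 112 x 86 x 65 mm high, loose on the counter beside the tray; origin at the centre of its underside. Bystander.
Not all that is in view belongs to the job. Of the things that look like the rod, the largest one is meant.

How it is judged (in metres and radians):
On the way, in this order (a step that is already met when the one before it is completed fails the run):
1. the rod's end is through the eyelet while the drawer is still shut (z of rod_tip in the frame of tab_hole0 between -0.04 and -0.008 m and horizontal distance between rod_tip and tab_hole0 below 0.009 m and value of joint drawer below 0.03 m), for 0.1 s.
2. the drawer is pulled open with the rod in the eyelet (z of rod_tip in the frame of tab_hole0 between -0.04 and -0.008 m and horizontal distance between rod_tip and tab_hole0 below 0.009 m and value of joint drawer above 0.085 m), for 0.1 s.
3. both rings lie in the open drawer (x of ring_a in the frame of drawer_in between -0.09 and 0.09 m and y of ring_a in the frame of drawer_in between -0.15 and 0.15 m and z of ring_a in the frame of drawer_in between -0.004 and 0.026 m and x of ring_b in the frame of drawer_in between -0.09 and 0.09 m and y of ring_b in the frame of drawer_in between -0.15 and 0.15 m and z of ring_b in the frame of drawer_in between -0.004 and 0.026 m and value of joint drawer above 0.05 m), for 0.2 s.
4. the drawer is shut with both rings in it (x of ring_a in the frame of drawer_in between -0.09 and 0.09 m and y of ring_a in the frame of drawer_in between -0.15 and 0.15 m and z of ring_a in the frame of drawer_in between -0.004 and 0.026 m and x of ring_b in the frame of drawer_in between -0.09 and 0.09 m and y of ring_b in the frame of drawer_in between -0.15 and 0.15 m and z of ring_b in the frame of drawer_in between -0.004 and 0.026 m and value of joint drawer below 0.006 m), for 0.2 s.
At the end, for the whole second after the job is handed in: Both rings at rest in the drawer (undersides less than 26 mm above its floor), the drawer shut to within 6 mm, the rod at rest upright (within 0.12 rad) in its stand's hole with its end at least 34 mm below the mouth (all of step 4 and horizontal distance between rod_tip and stand_hole0 below 0.007 m and z of rod_tip in the frame of stand_hole0 below -0.034 m and angle between rod's own z axis and vertical below 0.12 rad and linear speed of each of ring_a, ring_b, rod below 0.02 m/s); the robot touches nothing.
It fails at once if the fingers touch a ring (contact force between the fingers and ring_a above 0.3 N or contact force between the fingers and ring_b above 0.3 N).
It fails at once if the bottle, the pacifier or the box is moved by more than 20 mm or the bottle tipped (distance of any of bottle, pacifier, box from where it was at the start of the episode above 0.02 m or angle between bottle's own z axis and vertical above 0.3 rad).
It also fails if it takes over 64 s, if anything falls off the work surface, if the arm or the gripper's body presses on something with over 40 N, if the wrist force passes 120 N, or if a joint passes its speed limit or range.

## Robot

A 6-joint arm with a two-finger parallel gripper is mounted at the origin on the work surface. World frame = base frame: x ahead of the robot, y to its left, z up, the work surface at z = 0. Lengths are in mm, angles in rad, forces in N, time in s.
With the tool pointing down it reaches from about 300 to 775 mm from the base axis. Payload 14.6 kg.
Tool frame: the origin (TCP) lies at the very end of the fingers, on their centre line; the grasp point (between the pads) lies 19 mm behind it; z points along the fingers, y is the line along which they close (so a half turn about z gives the same grasp; the last joint's range is limited). The gripper opens to 94 mm and grips with 3 to 60 N. Pads are 16 mm wide; open, the fingers measure 119 mm over their backs; the gripper's body (75 mm by 177 mm) begins 78 mm behind the grasp point.
Start: joints at [1.155, 0.3, 1.521, -0, 1.321, -0.067], TCP at [187.971, 516.872, 205.446] pointing down, gripper open.
Joint ranges: [-3.03, 3.03], [-0.79, 2.21], [0.23, 2.52], [-1.04, 4.18], [0, 3.07], [-2.55, 2.55]. Speed limits (rad/s): [2.22, 2.22, 2.57, 3.14, 3.14, 3.14].

## Interface

Orientations are given as [roll, pitch, yaw] about the fixed x, y, z axes, in that order (R = Rz(yaw) Ry(pitch) Rx(roll)).
In Python, from cell import manip, camera, get_calibration gives the robot as it stands. The module is installed in compiled form; this text tells all that it offers.
- The arm moves only by the tool jog_arm, never from a script. Its argument "plan" is one flat list of numbers, 6 for each row, row after row: the shift along the world's x, y, z in m, then the turn, a rotation vector about the world's x, y, z in degrees. A call has 1 to 20 rows; each row is the pose to reach, as a shift and turn from the pose commanded when the call began; what a row does not reach only later rows make up. A row lasts 1/10 s, in which the tool goes at most 50 mm and 8.59 degrees, less where a joint would pass 70% of its speed; a pose out of reach is approached as far as the arm can. A call with a gripper value outside its range is refused whole. "claw" is the finger opening in m, from 0 to 0.094, set as the call begins (left out, the last holds). The fingers move at their own pace and stop on an object; "force" is the grip in N (left out, the last holds). Time passes only in rows, so rows that repeat a pose let the fingers close. It gives the time, the measured TCP pose, the force, the opening and the grip force at its end, in the units of the state.
- manip.read_state(): the state, without advancing time (a new reading comes with each control period).
- camera(name): name is "scene" or "top" or "wrist"; returns (picture, depth): 420x560x3 uint8, red, green, blue; 420x560 float32, mm along the optical axis (not along the pixel's ray), 0 where there is no reading.
- get_calibration(name): a dict with "fx", "fy", "cx", "cy" (pixels), "k1" (the pictures are not rectified: a ray, as slopes to the right and down, at radius r is drawn at 1 + k1 r^2 times it, then the intrinsics apply), "origin" and "attitude" of the camera in the world. Camera axes: x right, y down, z forward; pixel columns grow to the right and rows downward; lengths in mm; the calibration is good to about 2 mm. A picture is of the moment at which its call begins: read the wrist's pose just before it. get_calibration takes no time and is no camera call; for the wrist camera it gives the pose at the moment of the call.
- manip.sign_off(): hands the job in; it is judged then, once.
The state is a dict: "clock": time; "joints": joint angles; "qd": joint speeds; "effort": joint torques, N m; "eef_pos": TCP position; "eef_rot": TCP orientation; "wrist_force": force on the tool from outside, world axes, zero at the start; "moment": the same for the moment, N m; "finger_gap": finger opening in mm; "finger_force": force on a finger pad.
Only numpy, scipy, OpenCV 4.12 (cv2) and the standard library are available. Lean on these libraries where they do the work, as an engineer would, in place of code of your own. Each camera call takes 0.05 s, during which the arm holds its last target. There are 200 camera calls.

## Working session

There is one attempt and no reset: what is moved stays moved. The work goes in short steps, Python scripts to look and compute and a tool call to move; the robot and the scene stay as the last step left them, time stands still between calls to the robot, and variables do not carry over. Pictures are saved under pics/ and viewed, at most 12 in all, crops included, and the job is handed in when it is done.

Besides the shell and the picture viewer there is one more tool, called after ">>>" by a JSON object that holds its "api" and its "payload". jog_arm: Moves the arm, as the interface text tells. Its arguments: {"type":"object","properties":{"plan":{"type":"array"},"claw":{"type":"number"},"force":{"type":"number"}},"required":["plan"]}

```bash
mkdir -p pics; cat > h.py <<'E'
import numpy as np, cv2
from cell import manip, camera, get_calibration
from scipy.spatial.transform import Rotation as R
def cal(n):
    c=get_calibration(n); return c
def rot(c):
    a=np.array(c["attitude"],float)
    return a if a.shape==(3,3) else R.from_euler('xyz',a).as_matrix()
def rays(c,uv):
    uv=np.atleast_2d(np.array(uv,float)); 
    d=np.c_[(uv[:,0]-c["cx"])/c["fx"],(uv[:,1]-c["cy"])/c["fy"]]; s=d.copy()
    for _ in range(20): s=d/(1+c["k1"]*(s**2).sum(1,keepdims=True))
    return np.c_[s,np.ones(len(s))]
def plane(c,uv,z):
    r=rays(c,uv)@rot(c).T; o=np.array(c["origin"],float)
    return o+r*((z-o[2])/r[:,2])[:,None]
def depthpts(c,uv,d):
    return np.array(c["origin"],float)+(rays(c,uv)*np.atleast_1d(d)[:,None])@rot(c).T
E
python3 - <<'E'
from h import *
for n in("top","scene"):
    p,d=camera(n); cv2.imwrite(f"pics/{n}0.png",p[:,:,::-1]); np.savez(f"{n}0.npz",p=p,d=d); print(n,get_calibration(n))
print(manip.read_state())
E
```

```text
top {'fx': 431.3784285250184, 'fy': 431.3784285250184, 'cx': 281.39354231861375, 'cy': 208.638138765841, 'k1': -0.13011774065388748, 'origin': array([ 507.93358717,   35.10653779, 1058.16058186]), 'attitude': array([-3.02771317,  0.0198549 , -1.59766779])}
scene {'fx': 401.925964423906, 'fy': 401.925964423906, 'cx': 284.4198591395201, 'cy': 201.99342220500296, 'k1': 0.012114672636308818, 'origin': array([1095.35311633, -159.56031276,  838.66693743]), 'attitude': array([-2.52750398,  0.00965221,  1.20014921])}
{'clock': 0.1, 'joints': array([ 1.15539424e+00,  3.00401871e-01,  1.52154103e+00,  3.64695528e-05,
        1.32067722e+00, -6.65900024e-02]), 'qd': array([-0.00094107, -0.00254826, -0.00280164, -0.00047344,  0.00111017,
       -0.00068825]), 'effort': array([ 1.52056520e-03, -5.32648587e+01, -3.53283370e+01,  7.10228272e-02,
        2.34583416e-02, -8.60671867e-05]), 'eef_pos': array([187.87207397, 516.66418963, 204.94124106]), 'eef_rot': array([-3.14056982e+00, -1.03615372e-04,  2.79277147e+00]), 'wrist_force': array([ 0.483855  , -0.72354419, -0.25290913]), 'moment': array([-0.0569476 ,  0.02480743,  0.01527375]), 'finger_force': 0.0, 'finger_gap': 94.10373177508926}
```

View pics/top0.png

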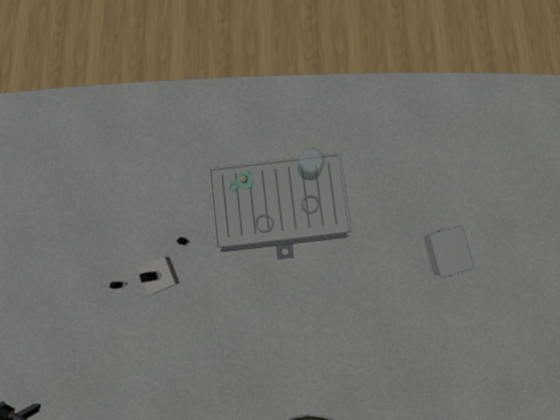

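View pics/scene0.png

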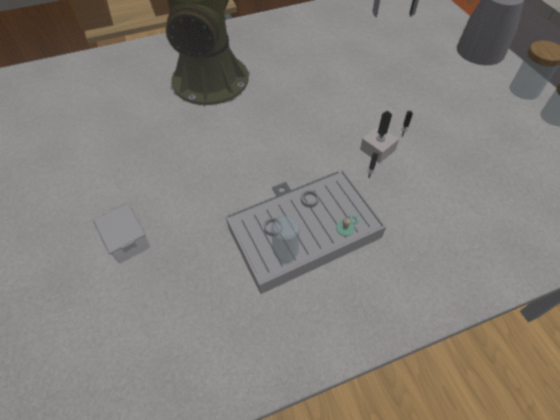

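The top view shows the tray (210–350, 155–247), the tab at (285,252), the rings at (264,223) and (310,204), the pacifier at (244,180) and the bottle at (311,162). There are three rod-like items: (149,276) in the white stand, and smaller ones at (117,285) and (182,241) standing free. The one in the stand is the largest and fits, so I'll confirm it in a crop.

```bash
python3 - <<'E'
from h import *
z=np.load("top0.npz"); p,d=z["p"],z["d"]; c=get_calibration("top")
a=p[225:305,90:210]; b=np.load("scene0.npz")["p"][100:185,350:425]
A=cv2.resize(a[:,:,::-1],None,fx=4,fy=4,interpolation=cv2.INTER_CUBIC)
B=cv2.resize(b[:,:,::-1],(int(75*320/85),320),interpolation=cv2.INTER_CUBIC)
cv2.imwrite("pics/crop.png",np.hstack([A,B]))
g=p.max(2)
m=(g<40).astype(np.uint8); n,l,s,ce=cv2.connectedComponentsWithStats(m)
for i in range(1,n):
    x,y,w,h,ar=s[i]
    if ar>8 and 90<x<210 and 225<y<305:
        dd=d[l==i]; ys,xs=np.where(l==i); P=depthpts(c,np.c_[xs,ys],dd)
        print("dark",ce[i],ar,P[:,2].max(),P[P[:,2]>P[:,2].max()-12].mean(0),P.min(0),P.max(0))
# heightmap
vs,us=np.mgrid[0:420,0:560]; P=depthpts(c,np.c_[us.ravel(),vs.ravel()],d.ravel()).reshape(420,560,3)
H=P[:,:,2]; print("counter z",np.median(H[300:380,200:400]))
for nm,(v0,v1,u0,u1),lo,hi in [("tray",(140,260,200,360),35,75),("stand",(250,300,125,185),30,60),("box",(215,285,415,485),50,80),("tab",(243,265,270,300),20,34)]:
    m=np.zeros((420,560),np.uint8); m[v0:v1,u0:u1]=((H>lo)&(H<hi))[v0:v1,u0:u1]
    n,l,s,ce=cv2.connectedComponentsWithStats(m); i=1+s[1:,4].argmax()
    q=P[l==i][:,:2].astype(np.float32); r=cv2.minAreaRect(q); print(nm,r,"z",np.median(P[l==i][:,2]))
for nm,u in(("ringa",(264,223)),("ringb",(310,204))): print(nm,plane(c,[u],59)[0])
print("tab",plane(c,[(285,252)],30)[0])
E
```

```text
dark [182.06521739 240.56521739] 46 95.92339829645096 [553.30405671 281.03274959  91.32985498] [547.24222383 273.35167617  60.62473118] [559.15847762 287.89162707  95.9233983 ]
dark [148.18253968 276.43650794] 126 137.74103684985278 [473.86943408 350.73708727 133.80035771] [464.95099483 341.61545442  76.88989547] [483.20438743 362.25108879 137.74103685]
dark [116.06349206 284.57142857] 63 1058.1605818641665 [ 507.93358717   35.10653779 1058.16058186] [448.23937625  35.10653779  51.70578408] [ 507.93358717  447.44026007 1058.16058186]
counter z -0.10586480497363482
tray ((641.3169555664062, 57.675148010253906), (204.16676330566406, 322.0790100097656), 4.911122798919678) z 44.970945714852974
stand ((473.27166748046875, 354.00128173828125), (71.5825424194336, 72.34711456298828), 20.62006950378418) z 44.812837557981425
box ((511.462646484375, -341.318359375), (110.14250183105469, 87.5764389038086), 13.33100700378418) z 64.51792954230586
tab ((524.3517456054688, 46.7103271484375), (34.2651252746582, 43.011085510253906), 5.547488212585449) z 29.91285592487793
ringa [590.29943576  93.21392202  59.        ]
ringb [631.66829144 -15.14481946  59.        ]
tab [522.19464848  46.57757778  30.        ]
```

View pics/crop.png

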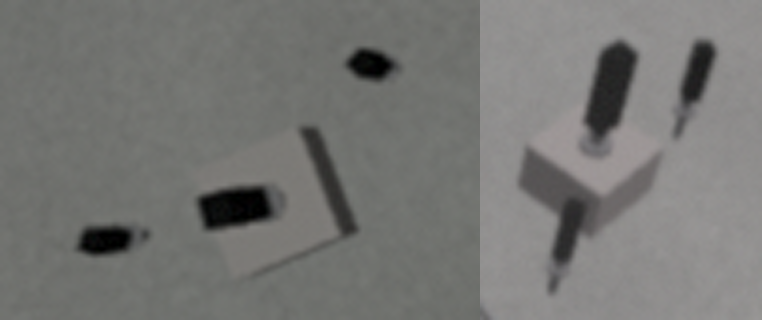

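The crop confirms it: the big black-gripped rod with a collar stands in the white block at top (149,276). The other two are half-size. I'll move above it for a wrist look.

>>> {"api": "jog_arm", "payload": {"plan": [0.03,-0.018,0.04,0,0,0,0.07,-0.04,0.05,0,0,0,0.11,-0.064,0.05,0,0,0,0.15,-0.087,0.05,0,0,0,0.19,-0.11,0.05,0,0,0,0.23,-0.133,0.05,0,0,0,0.26,-0.15,0.05,0,0,0,0.286,-0.165,0.05,0,0,0,0.286,-0.165,0.05,0,0,0,0.286,-0.165,0.05,0,0,0], "claw": 0.06}}

```text
clock: 1.1
eef_pos: [473.9, 351.7, 254.9]
eef_rot: [-3.141, -0.001, 2.792]
wrist_force: [-0.2, -0.2, 0.0]
finger_gap: 60.1
finger_force: 0.0
```

```bash
python3 - <<'E'
from h import *
s=manip.read_state(); c=get_calibration("wrist"); p,d=camera("wrist"); cv2.imwrite("pics/w1.png",p[:,:,::-1]); np.savez("w1.npz",p=p,d=d)
print(s["clock"],s["eef_pos"],s["eef_rot"],c)
E
```

```text
1.1 [473.90028672 351.68065812 254.9330474 ] [-3.14087742e+00 -6.99071162e-04  2.79184681e+00] {'fx': 337.5061287535651, 'fy': 337.5061287535651, 'cx': 276.8048002704099, 'cy': 204.548397373291, 'k1': -0.031165101565883847, 'origin': array([412.46427421, 375.65802699, 434.52988191]), 'attitude': array([2.91432820e+00, 1.04347121e-03, 1.21960894e+00])}
```

View pics/w1.png

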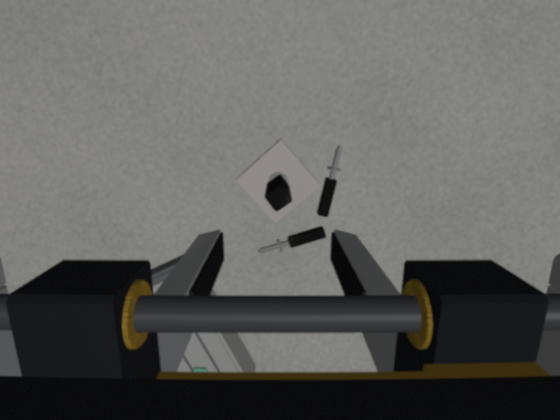

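The wrist view shows the rod's grip at (279,192), a diamond like the stand below it (corners about (238,182), (280,140), (319,183), (277,222)). I'll measure the grip's top face from depth.

```bash
python3 - <<'E'
from h import *
z=np.load("w1.npz"); p,d=z["p"],z["d"]
c={'fx': 337.5061287535651, 'fy': 337.5061287535651, 'cx': 276.8048002704099, 'cy': 204.548397373291, 'k1': -0.031165101565883847, 'origin': np.array([412.46427421, 375.65802699, 434.52988191]), 'attitude': np.array([2.91432820e+00, 1.04347121e-03, 1.21960894e+00])}
vs,us=np.mgrid[130:232,230:330]; P=depthpts(c,np.c_[us.ravel(),vs.ravel()],d[130:232,230:330].ravel())
for nm,lo,hi,in (("grip",129,142),("stand",41,48)):
    q=P[(P[:,2]>lo)&(P[:,2]<hi)&(np.hypot(P[:,0]-474,P[:,1]-352)<60)]; print(nm,len(q),cv2.minAreaRect(q[:,:2].astype(np.float32)),np.median(q[:,2]),q.mean(0))
E
```

```text
grip 464 ((471.7901306152344, 354.3629455566406), (20.077428817749023, 19.950820922851562), 16.219196319580078) 134.96326331306622 [471.19631148 354.60120103 134.72924552]
stand 2816 ((471.91827392578125, 354.2210998535156), (70.17132568359375, 70.14822387695312), 21.356708526611328) 45.27258191701702 [468.18041327 355.56917687  45.27547997]
```

Stand centre (471.9, 354.2), grip yaw about 16°, size 20 × 20 mm, top at 135 mm, which matches the given sizes. I'll turn −54° so the fingers close along the grip's 16° axis, then descend and grasp.

>>> {"api": "jog_arm", "payload": {"plan": [0,0.001,-0.01,0,0,-8,-0.001,0.002,-0.025,0,0,-16,-0.002,0.0025,-0.04,0,0,-24,-0.002,0.0025,-0.055,0,0,-32,-0.002,0.0025,-0.07,0,0,-40,-0.002,0.0025,-0.085,0,0,-48,-0.002,0.0025,-0.095,0,0,-54,-0.002,0.0025,-0.095,0,0,-54,-0.002,0.0025,-0.12,0,0,-54,-0.002,0.0025,-0.145,0,0,-54,-0.002,0.0025,-0.165,0,0,-54,-0.002,0.0025,-0.177,0,0,-54,-0.002,0.0025,-0.177,0,0,-54], "claw": 0.06}}

```text
clock: 2.45
eef_pos: [471.2, 354.5, 77.7]
eef_rot: [-3.14, 0.0, 1.853]
wrist_force: [0.3, -0.2, 0.4]
finger_gap: 59.8
finger_force: 0.0
```

>>> {"api": "jog_arm", "payload": {"plan": [0,0,0,0,0,0,0,0,0,0,0,0,0,0,0,0,0,0,0,0,0,0,0,0,0,0,0,0,0,0,0,0,0,0,0,0,0,0,0,0,0,0], "claw": 0.01, "force": 45}}

```text
clock: 3.15
eef_pos: [472.0, 354.4, 78.6]
eef_rot: [3.141, -0.0, 1.85]
wrist_force: [-0.1, 0.2, 2.5]
finger_gap: 20.0
finger_force: 45.0
```

>>> {"api": "jog_arm", "payload": {"plan": [0,0,0.02,0,0,0,0,0,0.045,0,0,0,0,0,0.07,0,0,0,0,-0.02,0.09,0,0,0,0.004,-0.05,0.095,0,0,0,0.008,-0.08,0.095,0,0,0,0.012,-0.11,0.095,0,0,0,0.016,-0.14,0.095,0,0,0,0.02,-0.17,0.095,0,0,0,0.024,-0.2,0.095,0,0,0,0.028,-0.225,0.095,0,0,0,0.028,-0.245,0.095,0,0,0,0.028,-0.245,0.095,0,0,0,0.028,-0.245,0.095,0,0,0]}}

```text
clock: 4.55
eef_pos: [499.9, 109.5, 173.4]
eef_rot: [-3.141, -0.0, 1.85]
wrist_force: [0.0, 0.4, -0.3]
finger_gap: 19.9
finger_force: 45.0
```

```bash
python3 - <<'E'
from h import *
s=manip.read_state(); c=get_calibration("wrist"); p,d=camera("wrist"); cv2.imwrite("pics/w2.png",p[:,:,::-1]); np.savez("w2.npz",p=p,d=d,o=c["origin"],a=c["attitude"])
print(s["eef_pos"],s["eef_rot"],c["origin"],c["attitude"])
E
```

```text
[499.94751519 109.53763183 173.39563432] [-3.14148681e+00 -1.98280372e-04  1.84954672e+00] [481.64541031 173.71281872 352.97831626] [2.91339731e+00 5.20008956e-04 2.77343305e-01]
```

View pics/w2.png

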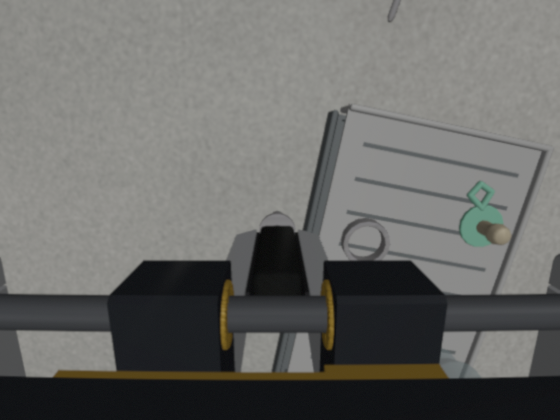

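The view shows ring A at (366,242), the pacifier at (482,228) and the drawer front edge, but the gripper hides the tab. I'll step to −y so the tab and both rings come into view.

>>> {"api": "jog_arm", "payload": {"plan": [0,-0.03,0,0,0,0,0,-0.07,0,0,0,0,0,-0.11,0,0,0,0,0,-0.14,0,0,0,0,0,-0.16,0,0,0,0,0,-0.16,0,0,0,0,0,-0.16,0,0,0,0]}}

```text
clock: 5.3
eef_pos: [500.1, -49.7, 173.4]
eef_rot: [-3.142, -0.0, 1.85]
wrist_force: [-0.1, 1.5, -2.3]
finger_gap: 19.8
finger_force: 45.0
```

```bash
python3 - <<'E'
from h import *
s=manip.read_state(); c=get_calibration("wrist"); p,d=camera("wrist"); cv2.imwrite("pics/w3.png",p[:,:,::-1]); np.savez("w3.npz",p=p,d=d,o=c["origin"],a=c["attitude"])
print(s["eef_pos"],s["eef_rot"])
vs,us=np.mgrid[0:420,0:560]; P=depthpts(c,np.c_[us.ravel(),vs.ravel()],d.ravel()); 
def comp(lo,hi,box):
    m=((P[:,2]>lo)&(P[:,2]<hi)&(P[:,0]>box[0])&(P[:,0]<box[1])&(P[:,1]>box[2])&(P[:,1]<box[3])).reshape(420,560).astype(np.uint8)
    m[230:,230:330]=0
    n,l,st,ce=cv2.connectedComponentsWithStats(m)
    for i in range(1,n):
        if st[i,4]>60:
            q=P[(l==i).ravel()]; (x,y),r=cv2.minEnclosingCircle(q[:,:2].astype(np.float32)); print((lo,hi),ce[i].round(1),st[i,4],"rect",cv2.minAreaRect(q[:,:2].astype(np.float32)),"circ",x,y,r,"z",np.median(q[:,2]))
comp(27,33,(480,545,0,90)); comp(56,62,(540,700,-100,200)); comp(40,48,(530,760,-150,260))
E
```

```text
[500.09921044 -49.73075304 173.37554379] [-3.14157422e+00 -3.07793139e-04  1.85048554e+00]
(27, 33) [330.6 102.1] 1547 rect ((522.4933471679688, 49.772823333740234), (34.67340087890625, 76.76983642578125), 4.559330463409424) circ 537.6367797851562 50.98026657104492 38.431575775146484 z 30.260835211006622
(56, 62) [429.3  67.5] 1009 rect ((590.0480346679688, 94.71419525146484), (43.39731979370117, 42.78266525268555), 70.01109313964844) circ 589.7678833007812 94.91605377197266 22.265443801879883 z 58.87998102745706
(56, 62) [556.2  54.2] 76 rect ((688.9010620117188, 136.64132690429688), (6.838464260101318, 12.167093276977539), 27.43535041809082) circ 691.282958984375 137.87786865234375 6.127939224243164 z 58.6259215089874
(56, 62) [428.2 204. ] 802 rect ((631.5247192382812, -13.954975128173828), (42.997344970703125, 43.14478302001953), 75.4307861328125) circ 631.3364868164062 -13.849847793579102 22.210702896118164 z 58.894561677300516
(56, 62) [491.3 222.8] 133 rect ((695.324462890625, -14.476612091064453), (8.791133880615234, 30.493030548095703), 0.1253495067358017) circ 699.719970703
[... 213 characters left out ...]
0312 31.841638565063477 150.72314453125 z 45.27481020233523
(40, 48) [553.   17.1] 107 rect ((682.2332153320312, 168.05470275878906), (8.510074615478516, 10.050325393676758), 61.601043701171875) circ 682.1129150390625 167.39154052734375 5.910180568695068 z 45.32919989839928
(40, 48) [426.3  69.1] 1062 rect ((592.2776489257812, 96.52783203125), (29.60172462463379, 30.925506591796875), 2.7420668601989746) circ 591.3475952148438 95.77046203613281 16.56040382385254 z 45.31914766224534
(40, 48) [425.5 203.1] 808 rect ((634.8932495117188, -14.48908805847168), (29.501602172851562, 30.3292236328125), 30.73715591430664) circ 633.6669311523438 -14.510311126708984 16.516618728637695 z 45.37804537852065
```

View pics/w3.png

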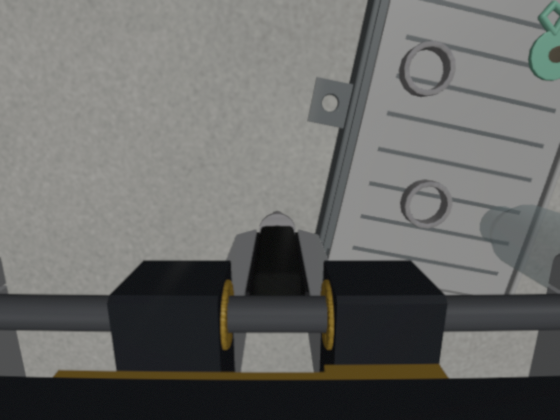

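The view shows the tab's eyelet at (330,103), ring A at (429,68) and ring B at (428,204), all clear. Next I'll get the eyelet centre precisely.

```bash
python3 - <<'E'
from h import *
z=np.load("w3.npz"); p,d=z["p"],z["d"]; c=dict(get_calibration("wrist")); c["origin"]=z["o"];c["attitude"]=z["a"]
vs,us=np.mgrid[0:420,0:560]; P=depthpts(c,np.c_[us.ravel(),vs.ravel()],d.ravel()).reshape(420,560,3)
Z=P[:,:,2]; m=np.zeros((420,560),np.uint8); m[92:115,318:342]=(Z<20)[92:115,318:342]
n,l,s,ce=cv2.connectedComponentsWithStats(m,connectivity=4); 
for i in range(1,n): print(ce[i],s[i])
i=l[103,330]; print("depth centroid",plane(c,ce[i],30)[0])
g=cv2.cvtColor(p,cv2.COLOR_RGB2GRAY)[88:120,312:350]; t,b=cv2.threshold(g,0,255,cv2.THRESH_OTSU); n,l,s,ce=cv2.connectedComponentsWithStats(b); j=l[103-88,330-312]; print("bright",s[j],plane(c,ce[j]+[312,88],30)[0])
mask=(abs(Z-30)<3)&(P[:,:,0]>500)&(P[:,:,0]<530)&(P[:,:,1]>15)&(P[:,:,1]<80)
print("tab front part", cv2.minAreaRect(P[mask][:,:2].astype(np.float32)))
mk=(Z>42)&(Z<48)&(P[:,:,1]>-40)&(P[:,:,1]<180)&(P[:,:,0]>530)
e=[]
for y in range(-40,180,10):
    q=P[mk&(abs(P[:,:,1]-y)<2)]; 
    if len(q): e.append((q[:,0].min(),y))
e=np.array(e); f=np.polyfit(e[:,1],e[:,0],1); print("front edge x=",f,np.degrees(np.arctan(f[0])),abs(np.polyval(f,e[:,1])-e[:,0]).max())
E
```

```text
[329.11794872 102.52820513] [322  95  15  16 195]
depth centroid [521.98612699  48.27727199  30.        ]
bright [ 10   7  15  17 194] [522.02982025  47.92504304  30.        ]
tab front part ((518.3208618164062, 48.0077018737793), (26.12957000732422, 39.7474365234375), 4.342490196228027)
front edge x= [1.26646343e-01 5.50589900e+02] 7.217874738673221 66.00059945077112
```

Eyelet at (522.0, 48.1). The tab's size matches and the tray yaw is about 4.8°. I'll move over it and insert partway, watching the force.

>>> {"api": "jog_arm", "payload": {"plan": [0.006,0.03,-0.01,0,0,0,0.014,0.062,-0.03,0,0,0,0.02,0.088,-0.05,0,0,0,0.022,0.098,-0.06,0,0,0,0.022,0.098,-0.06,0,0,0,0.022,0.098,-0.065,0,0,0,0.022,0.098,-0.07,0,0,0,0.022,0.098,-0.075,0,0,0,0.022,0.098,-0.078,0,0,0,0.022,0.098,-0.078,0,0,0]}}

```text
clock: 6.35
eef_pos: [521.8, 47.0, 95.1]
eef_rot: [-3.141, -0.0, 1.85]
wrist_force: [-0.4, -0.4, -1.1]
finger_gap: 19.6
finger_force: 45.0
```

>>> {"api": "jog_arm", "payload": {"plan": [0,0.0005,-0.004,0,0,0,0,0.0005,-0.007,0,0,0,0,0.0005,-0.007,0,0,0,0,0.0005,-0.007,0,0,0,0,0.0005,-0.007,0,0,0]}}

```text
clock: 6.85
eef_pos: [522.1, 47.9, 88.6]
eef_rot: [3.141, 0.0, 1.85]
wrist_force: [0.8, -0.1, -0.6]
finger_gap: 19.7
finger_force: 45.0
```

```bash
python3 - <<'E'
from h import *
s=manip.read_state(); p,d=camera("scene"); a=p[140:290,200:400]; cv2.imwrite("pics/s2.png",cv2.resize(a[:,:,::-1],None,fx=4,fy=4,interpolation=cv2.INTER_CUBIC)); print(s["eef_pos"],s["wrist_force"])
E
```

```text
[522.0503021   47.88383985  88.56855113] [ 0.78461915 -0.11213701 -0.64055249]
```

View pics/s2.png

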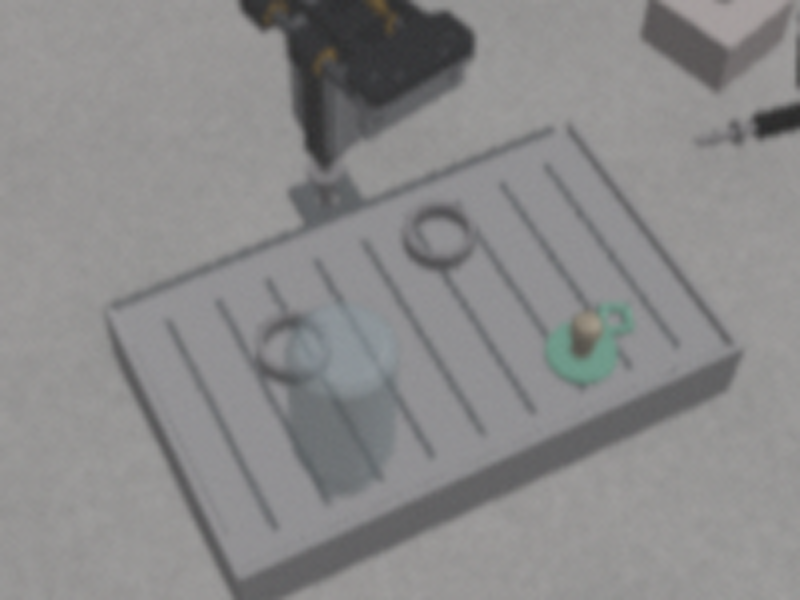

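The rod passes through the tab's eyelet (crop (325,195)) with no force, so it is in. Now I'll pull along tray −x.

>>> {"api": "jog_arm", "payload": {"plan": [-0.005,-0.0004,0,0,0,0,-0.015,-0.0012,0,0,0,0,-0.025,-0.0021,0,0,0,0,-0.035,-0.0029,0,0,0,0,-0.045,-0.0038,0,0,0,0,-0.055,-0.0046,0,0,0,0,-0.065,-0.0055,0,0,0,0,-0.075,-0.0063,0,0,0,0,-0.083,-0.007,0,0,0,0,-0.09,-0.0076,0,0,0,0,-0.094,-0.0079,0,0,0,0,-0.096,-0.008,0,0,0,0,-0.097,-0.0081,0,0,0,0,-0.097,-0.0081,0,0,0,0,-0.097,-0.0081,0,0,0,0]}}

```text
clock: 8.4
eef_pos: [426.0, 39.8, 88.7]
eef_rot: [3.139, 0.001, 1.85]
wrist_force: [6.7, -0.7, -4.9]
finger_gap: 19.8
finger_force: 45.0
```

>>> {"api": "jog_arm", "payload": {"plan": [0.002,0,0,0,0,0,0.002,0,0.015,0,0,0,0.002,0,0.035,0,0,0,0.002,0,0.055,0,0,0,0.01,0.003,0.07,0,0,0,0.04,0.013,0.072,0,0,0,0.075,0.025,0.072,0,0,0,0.11,0.037,0.072,0,0,0,0.14,0.047,0.072,0,0,0,0.16,0.054,0.072,0,0,0,0.164,0.055,0.072,0,0,0,0.164,0.055,0.072,0,0,0]}}

```text
clock: 9.6
eef_pos: [588.6, 94.8, 159.6]
eef_rot: [-3.14, -0.0, 1.851]
wrist_force: [0.4, 0.6, -0.9]
finger_gap: 19.8
finger_force: 45.0
```

```bash
python3 - <<'E'
from h import *
s=manip.read_state(); p,d=camera("top"); c=get_calibration("top"); print(s["eef_pos"],s["wrist_force"])
vs,us=np.mgrid[0:420,0:560]; P=depthpts(c,np.c_[us.ravel(),vs.ravel()],d.ravel()); 
m=(abs(P[:,2]-30)<4)&(P[:,0]>395)&(P[:,0]<440)&(P[:,1]>0)&(P[:,1]<80); print("tab",m.sum(),cv2.minAreaRect(P[m][:,:2].astype(np.float32)))
m=(P[:,2]>27)&(P[:,2]<40)&(P[:,0]>410)&(P[:,0]<475)&(P[:,1]>-120)&(P[:,1]<-20); print("panel",m.sum(),cv2.minAreaRect(P[m][:,:2].astype(np.float32)))
cv2.imwrite("pics/t2.png",cv2.resize(p[130:330,100:380,::-1],None,fx=2.5,fy=2.5))
E
```

```text
[588.55723343  94.7666175  159.63246852] [ 0.4222222   0.55086043 -0.93125501]
tab 0 ((0.0, 0.0), (0.0, 0.0), 0.0)
panel 166 ((461.52301025390625, -65.37352752685547), (13.089975357055664, 87.84788513183594), 7.644807815551758)
```

View pics/t2.png

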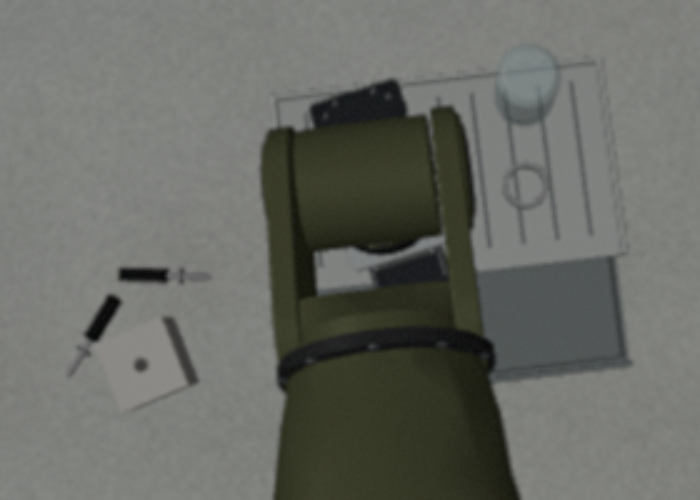

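The drawer is fully open with its interior in front of the deck, and ring B is at (525,185) in the crop. I'll lower into ring A and drag it forward.

>>> {"api": "jog_arm", "payload": {"plan": [0.0015,0,-0.015,0,0,0,0.0015,0,-0.03,0,0,0,0.0015,0,-0.0365,0,0,0,0.0015,0,-0.0365,0,0,0,-0.008,-0.0007,-0.0365,0,0,0,-0.016,-0.0014,-0.0365,0,0,0,-0.024,-0.002,-0.0365,0,0,0,-0.032,-0.0027,-0.0365,0,0,0,-0.04,-0.0034,-0.0365,0,0,0,-0.048,-0.004,-0.0365,0,0,0,-0.056,-0.0047,-0.0365,0,0,0,-0.064,-0.0054,-0.0365,0,0,0,-0.072,-0.006,-0.0365,0,0,0,-0.08,-0.0067,-0.0365,0,0,0,-0.088,-0.0074,-0.0365,0,0,0,-0.095,-0.008,-0.0365,0,0,0,-0.095,-0.008,-0.0365,0,0,0]}}

```text
clock: 11.35
eef_pos: [493.3, 86.7, 124.1]
eef_rot: [-3.142, -0.0, 1.85]
wrist_force: [0.7, -0.5, -0.3]
finger_gap: 19.6
finger_force: 45.0
```

>>> {"api": "jog_arm", "payload": {"plan": [0,0,0.015,0,0,0,0,0,0.036,0,0,0,0.02,-0.015,0.036,0,0,0,0.05,-0.037,0.036,0,0,0,0.08,-0.06,0.036,0,0,0,0.11,-0.08,0.036,0,0,0,0.13,-0.095,0.036,0,0,0,0.138,-0.1005,0.036,0,0,0,0.138,-0.1005,0.036,0,0,0]}}

```text
clock: 12.25
eef_pos: [632.1, -14.1, 159.3]
eef_rot: [-3.141, -0.0, 1.85]
wrist_force: [-0.5, -0.6, -1.5]
finger_gap: 20.0
finger_force: 45.0
```

```bash
python3 - <<'E'
from h import *
s=manip.read_state(); c=get_calibration("wrist"); p,d=camera("wrist"); cv2.imwrite("pics/w4.png",p[:,:,::-1])
print(s["eef_pos"],s["wrist_force"])
vs,us=np.mgrid[0:420,0:560]; P=depthpts(c,np.c_[us.ravel(),vs.ravel()],d.ravel())
m=(P[:,2]>13)&(P[:,2]<60)&(P[:,0]>462)&(P[:,0]<538)&(P[:,1]>20)&(P[:,1]<150)
m=m.reshape(420,560).astype(np.uint8); n,l,st,ce=cv2.connectedComponentsWithStats(m)
for i in range(1,n):
    if st[i,4]>40:
        q=P[(l==i).ravel()]; print(ce[i],st[i,4],cv2.minEnclosingCircle(q[:,:2].astype(np.float32)),np.percentile(q[:,2],[5,50,95]))
E
```

```text
[632.12636462 -14.08791851 159.33499957] [-0.46224314 -0.59670017 -1.50404048]
[195.6175  57.3225] 400 ((536.0269775390625, 85.34518432617188), 21.880645751953125) [36.52415177 48.06095364 50.74628282]
```

View pics/w4.png

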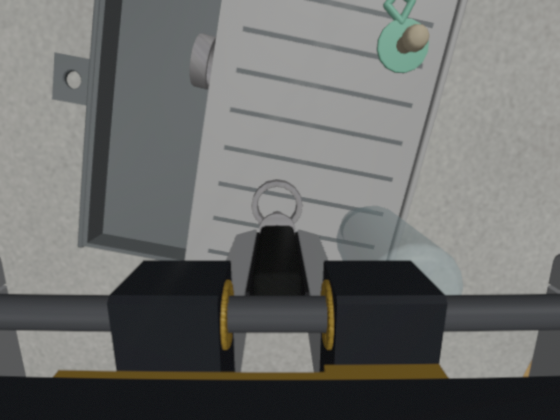

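Ring A is tipped up and leaning against the deck edge at (203,62), with its top at z≈51; I'll tip it down after. Ring B is under the rod at (277,205). I'll drag ring B with the rod dipping past the edge so that it stays threaded and lands flat.

>>> {"api": "jog_arm", "payload": {"plan": [-0.0007,0,-0.015,0,0,0,-0.0007,0,-0.03,0,0,0,-0.0007,0,-0.0363,0,0,0,-0.0007,0,-0.0363,0,0,0,-0.01,-0.0008,-0.0363,0,0,0,-0.02,-0.0017,-0.0363,0,0,0,-0.03,-0.0025,-0.0363,0,0,0,-0.04,-0.0034,-0.0363,0,0,0,-0.05,-0.0042,-0.0363,0,0,0,-0.06,-0.005,-0.0363,0,0,0,-0.07,-0.0059,-0.0363,0,0,0,-0.08,-0.0067,-0.0363,0,0,0,-0.088,-0.0074,-0.0363,0,0,0,-0.094,-0.0079,-0.042,0,0,0,-0.1,-0.0084,-0.048,0,0,0,-0.106,-0.0089,-0.054,0,0,0,-0.112,-0.0094,-0.06,0,0,0,-0.118,-0.0099,-0.066,0,0,0,-0.126,-0.0106,-0.066,0,0,0,-0.126,-0.0106,-0.066,0,0,0]}}

```text
clock: 14.3
eef_pos: [505.2, -24.4, 93.9]
eef_rot: [-3.141, -0.0, 1.85]
wrist_force: [0.4, -0.4, -0.5]
finger_gap: 19.5
finger_force: 45.0
```

>>> {"api": "jog_arm", "payload": {"plan": [0,0,0.02,0,0,0,0,0,0.045,0,0,0,0,0,0.068,0,0,0,0.02,0.03,0.068,0,0,0,0.04,0.06,0.068,0,0,0,0.055,0.09,0.068,0,0,0,0.063,0.113,0.068,0,0,0,0.063,0.113,0.05,0,0,0,0.063,0.113,0.035,0,0,0,0.063,0.113,0.028,0,0,0,0.063,0.113,0.0265,0,0,0,0.063,0.113,0.0265,0,0,0]}}

```text
clock: 15.5
eef_pos: [569.2, 88.5, 121.0]
eef_rot: [3.141, 0.0, 1.85]
wrist_force: [0.2, 0.2, -1.6]
finger_gap: 20.0
finger_force: 45.0
```

>>> {"api": "jog_arm", "payload": {"plan": [-0.006,-0.0005,0,0,0,0,-0.012,-0.001,0,0,0,0,-0.018,-0.0015,0,0,0,0,-0.024,-0.002,0,0,0,0,-0.03,-0.0025,0,0,0,0,-0.036,-0.003,0,0,0,0,-0.042,-0.0035,0,0,0,0,-0.048,-0.004,0,0,0,0,-0.054,-0.0045,0,0,0,0,-0.054,-0.0045,0.02,0,0,0,-0.04,-0.03,0.04,0,0,0,-0.02,-0.07,0.04,0,0,0,0,-0.11,0.04,0,0,0,0,-0.15,0.04,0,0,0,0,-0.18,0.04,0,0,0,0,-0.18,0.04,0,0,0]}}

```text
clock: 17.1
eef_pos: [568.6, -94.5, 160.2]
eef_rot: [-3.141, 0.0, 1.847]
wrist_force: [-0.6, -0.4, -1.0]
finger_gap: 19.5
finger_force: 45.0
```

```bash
python3 - <<'E'
from h import *
s=manip.read_state(); c=get_calibration("wrist"); p,d=camera("wrist"); cv2.imwrite("pics/w5.png",p[:,:,::-1])
print(s["eef_pos"],s["wrist_force"])
vs,us=np.mgrid[0:420,0:560]; P=depthpts(c,np.c_[us.ravel(),vs.ravel()],d.ravel())
m=(P[:,2]>14)&(P[:,2]<60)&(P[:,0]>466)&(P[:,0]<546)&(P[:,1]>-75)&(P[:,1]<150)
m=m.reshape(420,560).astype(np.uint8); m[225:,225:335]=0; n,l,st,ce=cv2.connectedComponentsWithStats(m)
for i in range(1,n):
    if st[i,4]>40:
        q=P[(l==i).ravel()]; print(ce[i],st[i,4],cv2.minEnclosingCircle(q[:,:2].astype(np.float32)),np.percentile(q[:,2],[5,50,95]))
m=(abs(P[:,2]-30)<3)&(P[:,0]>390)&(P[:,0]<440)&(P[:,1]>0)&(P[:,1]<90); print("tab",m.sum(),cv2.minAreaRect(P[m][:,:2].astype(np.float32)) if m.any() else 0)
E
```

```text
[568.57183399 -94.47643906 160.20878319] [-0.6002281  -0.40695987 -1.0474684 ]
[266.65055762   4.18959108] 269 ((511.6697998046875, 71.52445983886719), 16.665969848632812) [14.62412188 20.5235358  22.34234421]
[274.43703704 105.4037037 ] 270 ((543.88330078125, -15.536966323852539), 21.534330368041992) [36.42505541 47.80574987 50.92806011]
[176.54 145.68] 50 ((466.174072265625, -71.29478454589844), 3.4932217597961426) [15.49554644 27.80629049 37.14025138]
tab 751 ((426.6781311035156, 32.33235168457031), (29.123462677001953, 25.273340225219727), 6.452880382537842)
```

View pics/w5.png

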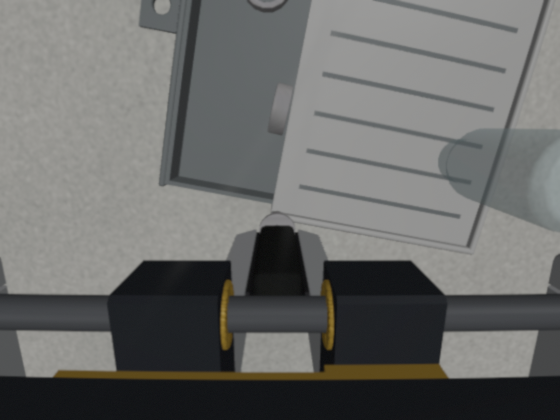

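Ring A now lies flat (z≈20). Ring B leans on the deck edge at (281,108), and I'll tip it the same way.

>>> {"api": "jog_arm", "payload": {"plan": [0.004,0.03,0,0,0,0,0.008,0.06,0,0,0,0,0.011,0.081,0,0,0,0,0.011,0.081,-0.02,0,0,0,0.011,0.081,-0.035,0,0,0,0.011,0.081,-0.0393,0,0,0,0.011,0.081,-0.0393,0,0,0,0.004,0.0805,-0.0393,0,0,0,-0.002,0.08,-0.0393,0,0,0,-0.008,0.0795,-0.0393,0,0,0,-0.014,0.079,-0.0393,0,0,0,-0.02,0.0785,-0.0393,0,0,0,-0.026,0.078,-0.0393,0,0,0,-0.032,0.0775,-0.0393,0,0,0,-0.038,0.077,-0.0393,0,0,0,-0.044,0.0765,-0.0393,0,0,0,-0.05,0.076,-0.0393,0,0,0,-0.05,0.076,-0.02,0,0,0,-0.05,0.076,0,0,0,0]}}

```text
clock: 19.05
eef_pos: [518.3, -15.3, 160.6]
eef_rot: [-3.14, -0.0, 1.85]
wrist_force: [0.2, 0.4, -0.9]
finger_gap: 19.6
finger_force: 45.0
```

>>> {"api": "jog_arm", "payload": {"plan": [-0.03,-0.02,0,0,0,0,-0.06,-0.04,0,0,0,0,-0.09,-0.065,0,0,0,0,-0.11,-0.085,0,0,0,0,-0.11,-0.085,0,0,0,0]}}

```text
clock: 19.55
eef_pos: [407.2, -101.7, 160.6]
eef_rot: [3.142, 0.0, 1.848]
wrist_force: [0.4, 0.0, -1.8]
finger_gap: 19.6
finger_force: 45.0
```

```bash
python3 - <<'E'
from h import *
s=manip.read_state(); c=get_calibration("wrist"); p,d=camera("wrist"); cv2.imwrite("pics/w6.png",p[:,:,::-1])
print(s["clock"],s["eef_pos"],s["wrist_force"])
vs,us=np.mgrid[0:420,0:560]; P=depthpts(c,np.c_[us.ravel(),vs.ravel()],d.ravel())
m=(P[:,2]>14)&(P[:,2]<60)&(P[:,0]>466)&(P[:,0]<546)&(P[:,1]>-75)&(P[:,1]<150)
m=m.reshape(420,560).astype(np.uint8); m[225:,225:335]=0; n,l,st,ce=cv2.connectedComponentsWithStats(m)
for i in range(1,n):
    if st[i,4]>40:
        q=P[(l==i).ravel()]; print(ce[i],st[i,4],cv2.minEnclosingCircle(q[:,:2].astype(np.float32)),np.percentile(q[:,2],[5,50,95]))
m=(abs(P[:,2]-30)<3)&(P[:,0]>390)&(P[:,0]<441)&(P[:,1]>0)&(P[:,1]<90); print("tab",m.sum(),cv2.minAreaRect(P[m][:,:2].astype(np.float32)) if m.any() else 0)
E
```

```text
19.55 [ 407.15243397 -101.73043922  160.64147546] [ 0.38221813  0.03157132 -1.84298061]
[444.34337349  28.81755594] 1162 ((508.36248779296875, 84.21639251708984), 22.4595890045166) [14.89405549 20.7002501  22.28660843]
[416.25879682 143.20317821] 881 ((519.6162109375, -16.41490364074707), 22.052165985107422) [15.35298874 20.83687274 22.18202243]
tab 1461 ((427.08087158203125, 39.79328918457031), (30.22154426574707, 40.67308807373047), 3.675940752029419)
```

View pics/w6.png

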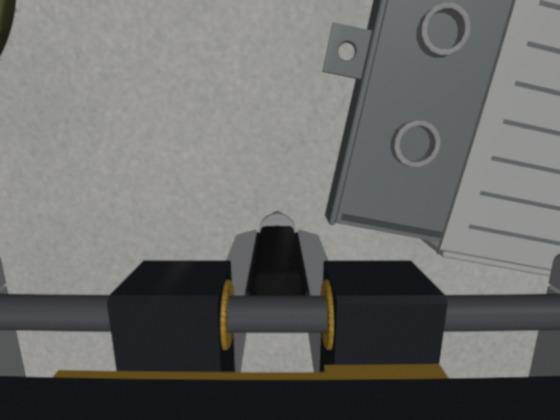

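Both rings lie flat in the drawer at (445,28) and (417,144). Now I'll lower the rod in front of the panel beside the tab and push the drawer shut.

>>> {"api": "jog_arm", "payload": {"plan": [0.005,0.03,0,0,0,0,0.01,0.065,0,0,0,0,0.016,0.09,0,0,0,0,0.018,0.1017,-0.01,0,0,0,0.018,0.1017,-0.035,0,0,0,0.018,0.1017,-0.06,0,0,0,0.018,0.1017,-0.072,0,0,0,0.018,0.1017,-0.072,0,0,0]}}

```text
clock: 20.4
eef_pos: [426.2, 1.4, 87.0]
eef_rot: [-3.139, -0.001, 1.85]
wrist_force: [-0.5, 0.1, -1.1]
finger_gap: 19.8
finger_force: 45.0
```

>>> {"api": "jog_arm", "payload": {"plan": [0.007,0.0006,0,0,0,0,0.014,0.0012,0,0,0,0,0.021,0.0018,0,0,0,0,0.028,0.0024,0,0,0,0,0.035,0.003,0,0,0,0,0.042,0.0035,0,0,0,0,0.049,0.0041,0,0,0,0,0.056,0.0047,0,0,0,0,0.063,0.0053,0,0,0,0,0.07,0.0059,0,0,0,0,0.077,0.0065,0,0,0,0,0.084,0.0071,0,0,0,0,0.091,0.0076,0,0,0,0,0.098,0.0082,0,0,0,0,0.105,0.0088,0,0,0,0,0.111,0.0093,0,0,0,0,0.115,0.0097,0,0,0,0,0.117,0.0098,0,0,0,0,0.117,0.0098,0,0,0,0]}}

```text
clock: 22.3
eef_pos: [544.2, 11.1, 88.5]
eef_rot: [3.141, 0.0, 1.85]
wrist_force: [-0.3, -0.1, -1.4]
finger_gap: 19.7
finger_force: 45.0
```

>>> {"api": "jog_arm", "payload": {"plan": [0.001,0.0001,0,0,0,0,0.002,0.0002,0,0,0,0,0.003,0.0002,0,0,0,0,0.004,0.0003,0,0,0,0,0.005,0.0004,0,0,0,0,0.005,0.0004,0,0,0,0,0.005,0.0004,0,0,0,0]}}

```text
clock: 23.0
eef_pos: [545.6, 11.2, 87.8]
eef_rot: [-3.133, -0.002, 1.85]
wrist_force: [-22.1, -2.9, 10.8]
finger_gap: 19.4
finger_force: 45.0
```

The drawer is at its stop (22 N). I'll back off, lift, head for the stand, and check the drawer and rod tilt on the way.

>>> {"api": "jog_arm", "payload": {"plan": [-0.006,0,0,0,0,0,-0.014,-0.001,0,0,0,0,-0.018,-0.001,0.02,0,0,0,-0.02,-0.001,0.05,0,0,0,-0.022,-0.001,0.08,0,0,0,-0.026,0.03,0.085,0,0,0,-0.034,0.07,0.085,0,0,0,-0.042,0.11,0.085,0,0,0,-0.05,0.15,0.085,0,0,0,-0.056,0.185,0.085,0,0,0,-0.062,0.215,0.085,0,0,0,-0.066,0.24,0.085,0,0,0,-0.066,0.253,0.085,0,0,0,-0.066,0.253,0.085,0,0,0,-0.066,0.253,0.085,0,0,0]}}

```text
clock: 24.5
eef_pos: [483.2, 263.8, 173.4]
eef_rot: [3.142, 0.0, 1.85]
wrist_force: [-0.1, -0.4, -1.7]
finger_gap: 19.8
finger_force: 45.0
```

```bash
python3 - <<'E'
from h import *
s=manip.read_state(); c=get_calibration("wrist"); p,d=camera("wrist"); pt,dt=camera("top"); ct=get_calibration("top"); ps,ds=camera("scene"); cs=get_calibration("scene")
print(s["clock"],s["eef_pos"],s["eef_rot"])
# wrist patch vs earlier
a=cv2.imread("pics/w6.png"); 
A=cv2.resize(a[195:300,225:335],None,fx=3,fy=3); B=cv2.resize(p[195:300,225:335,::-1],None,fx=3,fy=3)
v,u=150,0
def proj(c,X):
    q=(np.array(X)-c["origin"])@rot(c); r=q[:2]/q[2]; k=1+c["k1"]*(r@r); return r*k*c["fx"]+[c["cx"],c["cy"]]
e=s["eef_pos"]; u,v=proj(cs,[e[0],e[1],e[2]-40]); u,v=int(u),int(v); print("scene tip px",proj(cs,[e[0],e[1],e[2]-73.6]),u,v)
S=cv2.resize(ps[v-35:v+35,u-35:u+35,::-1],(315,315),interpolation=cv2.INTER_CUBIC)
cv2.imwrite("pics/m1.png",np.hstack([A[:315],B[:315]])); cv2.imwrite("pics/m1.png",np.hstack([cv2.resize(A,(330,315))[:, :240],cv2.resize(B,(330,315))[:, :240],S]))
vs,us=np.mgrid[0:420,0:560]; P=depthpts(ct,np.c_[us.ravel(),vs.ravel()],dt.ravel()).reshape(420,560,3)
m=np.zeros((420,560),bool); m[235:290,265:310]=True; m&=(abs(P[:,:,2]-30)<3); q=P[m]; print("tab",cv2.minAreaRect(q[:,:2].astype(np.float32)))
# stand from wrist
P=depthpts(c,np.c_[us.ravel(),vs.ravel()],d.ravel()); m=(abs(P[:,2]-45)<4)&(np.hypot(P[:,0]-472,P[:,1]-354)<58); print("stand",m.sum(),cv2.minAreaRect(P[m][:,:2].astype(np.float32)))
uv=proj(c,[472,354,45]); print(uv); g=cv2.cvtColor(p,cv2.COLOR_RGB2GRAY)
x,y=uv.astype(int); b=(g[y-14:y+15,x-14:x+15]<g[y-14:y+15,x-14:x+15].max()*0.6).astype(np.uint8); n,l,st,ce=cv2.connectedComponentsWithStats(b); print([(st[i,4],plane(c,ce[i]+[x-14,y-14],45)[0].round(1)) for i in range(1,n)])
E
```

```text
24.5 [483.1932705  263.81199981 173.38589965] [3.14151911e+00 1.93919454e-04 1.85010262e+00]
scene tip px [355.42685713 136.15560899] 357 126
tab ((531.3787231445312, 41.27049255371094), (35.90091323852539, 88.23802947998047), 3.0666487216949463)
stand 6446 ((471.9909362792969, 354.7864074707031), (70.53256225585938, 70.10100555419922), 21.317123413085938)
[292.94613857  99.326499  ]
[(np.int32(1), array([471.4, 359.4,  45. ])), (np.int32(22), array([475.8, 357.4,  45. ]))]
```

View pics/m1.png

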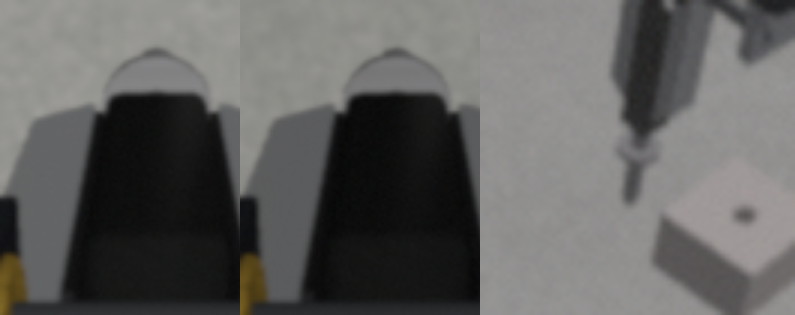

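The rod is untilted (both wrist crops match, and its tip is at the predicted scene pixel). The hole is visible in the stand and the drawer is shut. Returning to the commanded grasp pose is a shift of (−11, +89.8, −95) mm.

>>> {"api": "jog_arm", "payload": {"plan": [-0.003,0.025,0,0,0,0,-0.006,0.055,0,0,0,0,-0.01,0.08,0,0,0,0,-0.011,0.0898,-0.01,0,0,0,-0.011,0.0898,-0.03,0,0,0,-0.011,0.0898,-0.048,0,0,0,-0.011,0.0898,-0.05,0,0,0,-0.011,0.0898,-0.05,0,0,0,-0.011,0.0898,-0.054,0,0,0,-0.011,0.0898,-0.058,0,0,0,-0.011,0.0898,-0.062,0,0,0,-0.011,0.0898,-0.066,0,0,0,-0.011,0.0898,-0.066,0,0,0]}}

```text
clock: 25.95
eef_pos: [471.8, 354.2, 106.8]
eef_rot: [-3.141, 0.0, 1.85]
wrist_force: [0.2, -0.0, -2.5]
finger_gap: 19.8
finger_force: 45.0
```

>>> {"api": "jog_arm", "payload": {"plan": [0,0,-0.005,0,0,0,0,0,-0.011,0,0,0,0,0,-0.017,0,0,0,0,0,-0.023,0,0,0,0,0,-0.027,0,0,0,0,0,-0.0285,0,0,0,0,0,-0.0285,0,0,0]}}

```text
clock: 26.65
eef_pos: [472.0, 354.4, 78.9]
eef_rot: [3.142, -0.0, 1.85]
wrist_force: [-0.9, -0.4, -0.7]
finger_gap: 19.7
finger_force: 45.0
```

Seated. I'll release, rise straight up, then step aside to check.

>>> {"api": "jog_arm", "payload": {"plan": [0,0,0,0,0,0,0,0,0,0,0,0,0,0,0,0,0,0,0,0,0,0,0,0,0,0,0,0,0,0,0,0,0,0,0,0,0,0,0.02,0,0,0,0,0,0.05,0,0,0,0,0,0.085,0,0,0,0,0,0.12,0,0,0,-0.03,0.02,0.14,0,0,0,-0.07,0.05,0.14,0,0,0,-0.1,0.07,0.14,0,0,0,-0.12,0.09,0.14,0,0,0,-0.12,0.09,0.14,0,0,0,-0.12,0.09,0.14,0,0,0], "claw": 0.06}}

```text
clock: 28.25
eef_pos: [351.9, 444.4, 218.9]
eef_rot: [3.142, 0.0, 1.851]
wrist_force: [0.4, 0.2, -0.4]
finger_gap: 59.8
finger_force: 0.0
```

```bash
python3 - <<'E'
from h import *
s=manip.read_state(); print(s["clock"],s["eef_pos"],s["wrist_force"],s["finger_gap"])
p,d=camera("top"); c=get_calibration("top")
vs,us=np.mgrid[0:420,0:560]; P=depthpts(c,np.c_[us.ravel(),vs.ravel()],d.ravel()).reshape(420,560,3)
m=(p.max(2)<40)&(P[:,:,2]>128)&(P[:,:,2]<145)&(np.hypot(P[:,:,0]-472,P[:,:,1]-354)<30); print("rod top",m.sum(),P[m].mean(0))
Z0=np.load("top0.npz")["d"]; P0=depthpts(c,np.c_[us.ravel(),vs.ravel()],Z0.ravel()).reshape(420,560,3)
for n,Q in(("then",P0),("now",P)):
    m=(abs(Q[:,:,2]-30)<3)&(abs(Q[:,:,0]-520)<22)&(abs(Q[:,:,1]-47)<28); print("tab",n,cv2.minAreaRect(Q[m][:,:2].astype(np.float32)), Q[m][:,0].min())
    m=(Q[:,:,2]>85)&(Q[:,:,2]<185)&(Q[:,:,0]>650)&(abs(Q[:,:,1]+15)<60); print("bottle",m.sum(),Q[m].mean(0) if m.any() else 0)
    m=(abs(Q[:,:,2]-65)<4)&(abs(Q[:,:,1]+341)<80); print("box",Q[m].mean(0))
m=(P[:,:,2]>8)&(P[:,:,2]<43)&(P[:,:,0]>380)&(P[:,:,0]<500)&(abs(P[:,:,1]-40)<150); print("stray",m.sum())
E
```

```text
28.25 [351.86429559 444.44524375 218.9311582 ] [ 0.40375089  0.16692464 -0.41764563] 59.84178402855216
rod top 65 [473.49976509 351.15768169 133.74489095]
tab then ((524.1879272460938, 47.43531799316406), (33.99314498901367, 39.64463806152344), 5.137331485748291) 506.0155922282045
bottle 705 [706.01664104 -13.73016769 162.38849353]
box [ 511.24725167 -340.38844143   64.59625727]
tab now ((527.0301513671875, 47.681968688964844), (40.460426330566406, 28.55490493774414), 88.50707244873047) 512.8673353504282
bottle 703 [706.03452176 -13.7482748  162.37946562]
box [ 511.10931857 -340.41268222   64.56766818]
stray 0
```

The rod top is at its starting pose, the drawer travelled about 100 mm to its stop, and the bottle and box have not moved.

```bash
python3 -c "
from cell import manip
print(manip.sign_off())"
```

```text
the job is handed in; nothing more can be done
None
```

The job is handed in at about 28 s: both rings are in the shut drawer, the rod is back upright in its stand and released, and camera checks show the bottle and box unmoved (the pacifier was not re-measured); no verdict was returned.

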